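# Scan a moulding's barcode and hang the scanner up

## Task

Take the pistol-shaped barcode scanner off its stand, point it squarely at the middle of the barcode label on the black moulding in the tilting fixture, with its window about 90 mm from the label, and hold it there quite still for two seconds so that it reads. Then hang the scanner back on its stand, seated as you found it and still facing the same way, and let go. Do not shift the moulding, and leave the other things on the bench where they are.

Things in the scene. Friction and masses are not known exactly. Their poses are not given: they have to be found in the camera images.
- scanner_grip (a point): Grip point of the pistol scanner: middle of its grey head (104 mm long, 46 mm wide, flat sides, 42 mm deep), on the beam line. As it hangs: x level towards the nose's side, y across the width (close the fingers along y, from above), z up; the head slopes 45 deg nose-down, so the beam runs along (0.707, 0, -0.707) through this point. Window 86 mm ahead along the beam; the head's highest edge 30 mm above.
- scanner_handle (a point): Middle of the free end of the scanner's black handle: 90 mm long, 36 mm wide (y), 30 mm thick, set square under the head's rear. As the scanner hangs it slopes 45 deg down and backwards (-x), so that head and handle sit astride the stand like a tent. Axes as scanner_grip's. The scanner weighs about 180 to 360 g, its centre of mass within 30 mm of scanner_grip.
- scan_window (a point): Middle of the scanner's glass window (36 x 28 mm, black rubber rim) at the head's nose. x = the beam, outwards; y across the head's width; z square to both, away from the handle. It reads at 40 to 150 mm.
- stand_seat (a point): Fixed point where scanner_grip lies when the scanner hangs fully home, 125.5 mm above the bench; axes as scanner_grip's when hung. Here scanner_grip is 20.5 mm above and 9 mm forward (+x) of the middle of the stand's ridge, which fits the inner corner of head and handle. Let go a few mm above, the scanner seats itself fore and aft.
- stand: The scanner's stand, fixed; origin under its middle, x towards the hung scanner's nose side. Grey foot 130 x 100 x 12 mm, 24 mm column, and a roof-shaped rubber saddle 38 mm wide along y (narrower than the head, so fingers clear it): two faces 44 mm long sloping 45 deg down fore and aft from a level ridge 105 mm above the bench.
- label (a point): Middle of the white barcode label (40 x 64 mm, black bars) on the front of the black moulding (260 mm long, bent at both ends, in a fixture), about 120 mm above the bench. z points squarely out of the label, towards the robot and 42 to 65 deg upwards; y level along the 64 mm; x up the face. The moulding turns on a stiff level axle 36 mm behind the label: do not touch it.
- bracket: Bystander: steel angle bracket, 115 mm along its y, 35 mm along x, 38 mm high; origin under its middle.
- driver: Bystander: screwdriver, 180 mm long, lying along its x.
- can: Bystander: plain metal can, 56 mm across, 75 mm high, standing; origin under its middle.
Mind the look-alikes: they are no part of the job. Leave any green or turquoise look-alike of the part that bears scanner_grip alone.

How it is judged:
On the way:
1. the held scanner points squarely at the label's middle, 40 to 150 mm off, and is held still for a second (x of label in the frame of scan_window between 0.04 and 0.15 m and y of label in the frame of scan_window between -0.016 and 0.016 m and z of label in the frame of scan_window between -0.016 and 0.016 m and z of scan_window in the frame of label above 0.03 m and angle between the x axis of scan_window and the z axis of label, either way round below 0.3 rad and linear speed of scanner below 0.02 m/s and angular speed of scanner below 0.15 rad/s and contact force between the fingers and scanner above 1 N), for 1 s.
At the end, for the whole second after the job is handed in: The scanner hangs on its stand: scanner_grip within 14 mm of stand_seat, upright within 0.15 rad and facing as before within 0.2 rad, at rest and released (distance between scanner_grip and stand_seat below 0.014 m and angle between scanner_grip's own z axis and vertical below 0.15 rad and angle between the x axis of scanner_grip and the x axis of stand_seat, either way round below 0.2 rad and x of scan_window in the frame of stand_seat above 0.03 m and linear speed of scanner below 0.02 m/s and contact force between the fingers and scanner below 0.1 N); the robot touches nothing.
It fails at once if the moulding is shifted: its label moves more than 6 mm (distance of label from where it was at the start of the episode above 0.006 m).
It fails at once if the bracket is moved more than 20 mm (distance of bracket from where it was at the start of the episode above 0.02 m).
It fails at once if the driver is moved more than 20 mm (distance of driver from where it was at the start of the episode above 0.02 m).
It fails at once if the can is moved more than 20 mm (distance of can from where it was at the start of the episode above 0.02 m).
It also fails if it takes over 54 s, if anything falls off the work surface, if the arm or the gripper's body presses on something with over 40 N, if the wrist force passes 120 N, or if a joint passes its speed limit or range.

## Robot

A 6-joint arm with a two-finger parallel gripper is mounted at the origin on the work surface. World frame = base frame: x ahead of the robot, y to its left, z up, the work surface at z = 0. Lengths are in m, angles in rad, forces in N, time in s.
With the tool pointing down it reaches from about 0.35 to 0.975 m from the base axis. Payload 4.9 kg.
Tool frame: the origin (TCP) lies at the very end of the fingers, on their centre line; the grasp point (between the pads) lies 19 mm behind it; z points along the fingers, y is the line along which they close (so a half turn about z gives the same grasp; the last joint's range is limited). The gripper opens to 85 mm and grips with 20 to 120 N. Pads are 22 mm wide; open, the fingers measure 114 mm over their backs; the gripper's body (76 mm by 85 mm) begins 54 mm behind the grasp point. The pads swing forward as they close: fully open they stand 13 mm farther back than shut.
Start: joints at [1.117, 0.053, 1.613, -0, 1.476, -0.119], TCP at [0.205, 0.59, 0.231] pointing down, gripper open.
Joint ranges: [-3.01, 3.01], [-1.01, 2.22], [0.06, 2.58], [-1.02, 4.17], [0.09, 2.62], [-3.14, 3.14]. Speed limits (rad/s): [2.57, 2.57, 3.14, 3.14, 3.14, 3.14].

## Interface

Orientations are given as a rotation vector (axis times angle).
In Python, from station import ctrl gives the robot as it stands.
- The arm moves only by the tool jog_arm, never from a script. Its argument "plan" is a list of rows, each a list of 7 numbers: the shift along the tool's x, y, z in units of 0.02 m (1.0 is 0.02 m), then the turn, a rotation vector about the tool's x, y, z in units of 45 degrees (1.0 is 45 degrees), then the opening, from -1 (shut) to 1 (fully open). A call has 1 to 8 rows; each row shifts and turns the commanded pose from where the row before left it, along the tool's axes as they then stand; what a row does not reach is not made up. A row lasts 1/10 s, in which the tool goes at most 50 mm and 8.59 degrees, less where a joint would pass 70% of its speed; a pose out of reach is approached as far as the arm can. A call with a number of a shift or a turn outside -1 to 1 is refused whole. A call with a gripper value outside its range is refused whole. The fingers move at their own pace and stop on an object; "grip_force" is the grip in N (left out, the last holds). Time passes only in rows, so rows that do not move let the fingers close. It gives the time, the measured TCP pose, the force, the opening and the grip force at its end, in the units of the state.
- ctrl.get_obs(): the state, without advancing time (a new reading comes with each control period).
- ctrl.get_image(name): name is "scene" or "top" or "wrist"; returns (picture, depth): 480x640x3 uint8, red, green, blue; 480x640 float32, m along the optical axis (not along the pixel's ray), 0 where there is no reading.
- ctrl.camera_info(name): a dict with "camera_matrix" (3x3 intrinsics, pixels), "rvec" (rotation vector, rad) and "tvec" (3), from world to camera coordinates, as OpenCV has them; the wrist camera has in their place "T_tool_cam" (4x4, takes a point from camera to tool coordinates, whose origin is the TCP and whose axes are the flange's). Camera axes: x right, y down, z forward; pixel columns grow to the right and rows downward; lengths in m; the calibration is good to about 2 mm. A picture is of the moment at which its call begins: read the wrist's pose just before it. camera_info takes no time and is no camera call.
- ctrl.finish_job(): hands the job in; it is judged then, once.
The state is a dict: "t": time; "q": joint angles; "dq": joint speeds; "effort": joint torques, N m; "tool_pos": TCP position; "tool_rot": TCP orientation; "contact_force": force on the tool from outside, world axes, zero at the start; "wrist_torque": the same for the moment, N m; "opening": finger opening in m; "grip_force": force on a finger pad.
Only numpy, scipy, OpenCV 4.12 (cv2) and the standard library are available. Lean on these libraries where they do the work, as an engineer would, in place of code of your own. Each camera call takes 0.05 s, during which the arm holds its last target. There are 200 camera calls.

## Working session

There is one attempt and no reset: what is moved stays moved. The work goes in short steps, Python scripts to look and compute and a tool call to move; the robot and the scene stay as the last step left them, time stands still between calls to the robot, and variables do not carry over. Pictures are saved under pics/ and viewed, at most 10 in all, crops included, and the job is handed in when it is done.

Besides the shell and the picture viewer there is one more tool, called after "Emit:" as a command line: name --pt "numbers of a row" for each row, then --argument value for the rest. jog_arm: Moves the arm, as the interface text tells. Shifts and turns lie within -1 to 1; 1 stands for 0.02 m of shift or 45 degrees of turn. Its arguments: {"type":"object","properties":{"plan":{"type":"array"},"grip_force":{"type":"number"}},"required":["plan"]}

```bash
ls; mkdir -p pics
python3 - <<'E'
from station import ctrl
import cv2,numpy as np
o=ctrl.get_obs();print(o['t'],o['tool_pos'],o['tool_rot'])
for n in ['scene','top']:
    i,d=ctrl.get_image(n);cv2.imwrite(f'pics/{n}0.png',i[:,:,::-1]);np.save(f'pics/{n}0.npy',d);np.save(f'pics/{n}0i.npy',i)
    c=ctrl.camera_info(n);print(n,{k:np.round(v,4) if not isinstance(v,str) else v for k,v in c.items()})
print(ctrl.camera_info('wrist'))
E
```

```text
pics
0.0 [0.20508127 0.58972321 0.23004588] [-0.52333423 -3.09710004  0.00314505]
scene {'camera_matrix': array([[491.412 ,   0.    , 319.1174],
       [  0.    , 491.412 , 249.069 ],
       [  0.    ,   0.    ,   1.    ]]), 'rvec': array([ 2.086 ,  1.2455, -0.4998]), 'tvec': array([-0.3249, -0.2709,  1.365 ])}
top {'camera_matrix': array([[544.2175,   0.    , 315.5339],
       [  0.    , 544.2175, 240.8963],
       [  0.    ,   0.    ,   1.    ]]), 'rvec': array([ 2.1777, -2.1325,  0.1403]), 'tvec': array([0.0507, 0.5605, 1.2046])}
{'camera_matrix': array([[382.72083796,   0.        , 319.71395509],
       [  0.        , 382.72083796, 237.97351908],
       [  0.        ,   0.        ,   1.        ]]), 'T_tool_cam': array([[ 1.11359442e-03, -9.47420822e-01, -3.19988352e-01,
         8.19952200e-02],
       [ 9.99999341e-01,  9.65992947e-04,  6.19997105e-04,
         8.97002037e-04],
       [-2.78291675e-04, -3.19988832e-01,  9.47421274e-01,
        -1.40731678e-01],
       [ 0.00000000e+00,  0.00000000e+00,  0.00000000e+00,
         1.00000000e+00]])}
```

View pics/scene0.png

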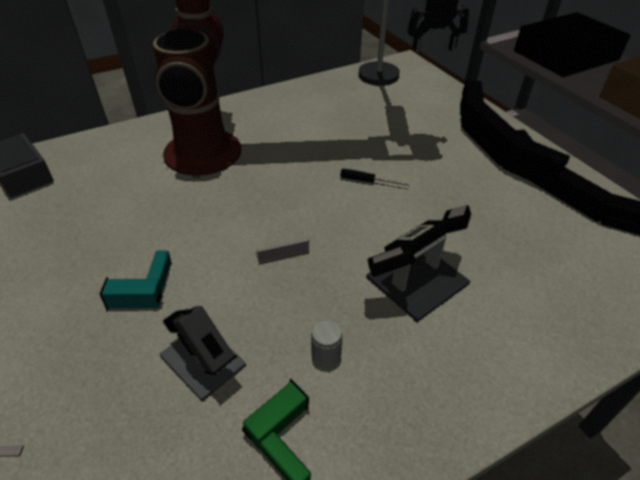

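View pics/top0.png

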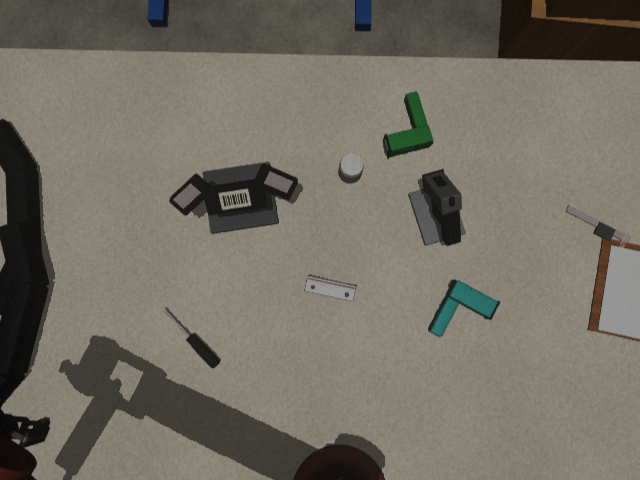

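```bash
cat > h.py <<'E'
import cv2,numpy as np
from station import ctrl
from scipy.spatial.transform import Rotation as R
def cam(n,obs=None):
    c=ctrl.camera_info(n);K=np.array(c['camera_matrix'])
    if n=='wrist':
        T=np.eye(4);T[:3,:3]=R.from_rotvec(obs['tool_rot']).as_matrix();T[:3,3]=obs['tool_pos'];T=T@np.array(c['T_tool_cam'])
    else:
        r=R.from_rotvec(np.ravel(c['rvec'])).as_matrix();T=np.eye(4);T[:3,:3]=r.T;T[:3,3]=-r.T@np.ravel(c['tvec'])
    return K,T
def cloud(K,T,d):
    v,u=np.mgrid[:d.shape[0],:d.shape[1]]
    P=np.stack([(u-K[0,2])/K[0,0]*d,(v-K[1,2])/K[1,1]*d,d],-1)@T[:3,:3].T+T[:3,3]
    P[d<=0]=np.nan
    return P
E
python3 - <<'E'
from h import *
t=np.load('pics/top0i.npy')[150:260,170:490];s=np.load('pics/scene0i.npy')
a=cv2.resize(np.load('pics/top0i.npy')[160:255,400:475],(380,480),interpolation=cv2.INTER_CUBIC)
b=cv2.resize(s[295:400,155:250],(400,480),interpolation=cv2.INTER_CUBIC)
g=np.hstack([a,b]);g=(255*(g/255.)**0.55).astype(np.uint8)
cv2.imwrite('pics/crop1.png',g[:,:,::-1])
for n,pts in {'top':[(452,180),(430,175),(440,190),(448,200),(455,200),(452,210),(445,225),(452,240),(425,215),(455,235),(235,199),(224,199),(246,199),(235,192),(235,206),(280,180),(190,195),(243,225),(350,168),(410,145),(330,288)],'scene':[(205,340),(212,350),(200,320),(178,318),(420,232),(415,240),(425,225)]}.items():
    K,T=cam(n);P=cloud(K,T,np.load(f'pics/{n}0.npy'))
    print(n,T[:3,3].round(3))
    for u,v in pts: print((u,v),P[v,u].round(4))
E
```

```text
top [0.4   0.062 1.267]
(452, 180) [ 0.7174 -0.2598 -0.0009]
(430, 175) [ 0.7053 -0.1884  0.0886]
(440, 190) [ 0.662  -0.2005  0.131 ]
(448, 200) [ 0.636  -0.212   0.1528]
(455, 200) [ 0.6382 -0.2288  0.1443]
(452, 210) [ 0.6193 -0.2256  0.1309]
(445, 225) [ 0.5907 -0.2162  0.1068]
(452, 240) [ 0.5636 -0.2408  0.068 ]
(425, 215) [ 0.6287 -0.1921  0.0135]
(455, 235) [ 0.5735 -0.2449  0.0784]
(235, 199) [0.6346 0.2364 0.1239]
(224, 199) [0.6343 0.26   0.1232]
(246, 199) [0.6367 0.2139 0.1162]
(235, 192) [0.6485 0.236  0.1303]
(235, 206) [0.6217 0.2376 0.1122]
(280, 180) [0.6756 0.1407 0.1348]
(190, 195) [0.6387 0.3301 0.136 ]
(243, 225) [0.5963 0.2324 0.0119]
(350, 168) [ 0.7224 -0.0119  0.0702]
(410, 145) [ 0.7852 -0.1508  0.0504]
(330, 288) [0.4542 0.0268 0.007 ]
scene [ 1.161 -0.264  0.791]
(205, 340) [ 0.6826 -0.2095  0.1221]
(212, 350) [ 0.6946 -0.2046  0.1058]
(200, 320) [ 0.6563 -0.2055  0.1416]
(178, 318) [ 0.6281 -0.2351  0.1323]
(420, 232) [0.6463 0.2429 0.1272]
(415, 240) [0.6658 0.2152 0.1352]
(425, 225) [0.6233 0.2752 0.1128]
```

View pics/crop1.png

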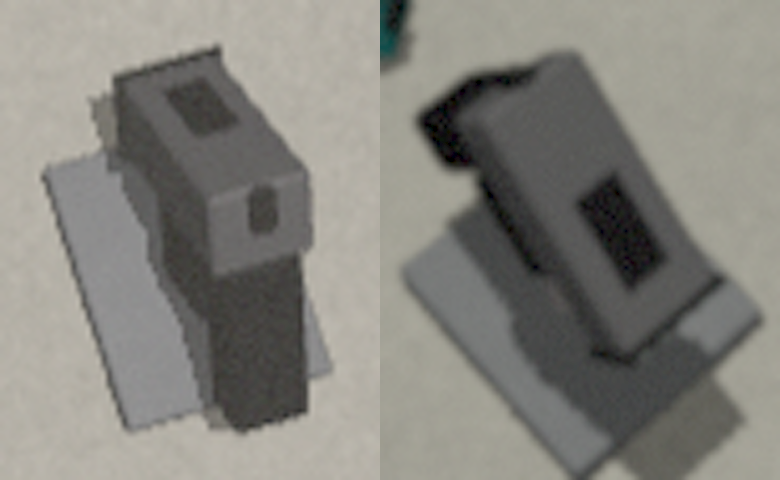

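The crop shows the grey scanner head with its black handle hanging on the stand. Its nose points away from the robot (top picture, about (435,175)) and the handle points towards it (450,225). What could be mistaken for it: green look-alike at top (410,130) and turquoise at (465,300). I choose the grey one at (440,200).

Run:
```python
from h import *
A={}
for n in ['top','scene']:
    K,T=cam(n);A[n]=(cloud(K,T,np.load(f'pics/{n}0.npy')),np.load(f'pics/{n}0i.npy'))
def plane(P):
    P=P[np.isfinite(P).all(1)]
    for _ in range(6):
        c=P.mean(0);n=np.linalg.svd(P-c)[2][2];r=np.abs((P-c)@n);P=P[r<max(.002,2*np.median(r))] if _<5 else P
    n*=np.sign(n[2]);return c,n,len(P)
box=lambda P,l,h:P[(np.isfinite(P).all(-1))&(P>l).all(-1)&(P<h).all(-1)]
# head top
for n,poly in {'top':[(426,176),(442,172),(458,190),(445,194)],'scene':[(177,320),(196,310),(228,355),(210,365)]}.items():
    m=np.zeros((480,640),np.uint8);cv2.fillPoly(m,[np.array(poly)],1);m=cv2.erode(m,np.ones((3,3)))
    c,nn,k=plane(A[n][0][m>0]);print('head',n,c.round(4),nn.round(3),k,'yaw',np.degrees(np.arctan2(nn[1],nn[0])).round(1))
# foot, head footprints
for n in A:
    f=box(A[n][0],[.54,-.30,.008],[.74,-.13,.016]);r=cv2.minAreaRect((f[:,:2]*1000).astype(np.float32));print('foot',n,len(f),r)
f=np.vstack([box(A[n][0],[.54,-.30,.008],[.74,-.13,.016])for n in A]);print('both',cv2.minAreaRect((f[:,:2]*1000).astype(np.float32)))
f=np.vstack([box(A[n][0],[.54,-.30,.05],[.78,-.13,.17])for n in A]);print('scanner',cv2.minAreaRect((f[:,:2]*1000).astype(np.float32)),f[:,2].max())
# label
for n,b in {'top':(210,265,185,215),'scene':(385,450,215,260)}.items():
    P,i=A[n];u0,u1,v0,v1=b;g=i.min(-1).astype(np.uint8);m=np.zeros_like(g);m[v0:v1,u0:u1]=(g[v0:v1,u0:u1]>110)*255
    m=cv2.morphologyEx(m,cv2.MORPH_CLOSE,np.ones((5,5)))
    cs=max(cv2.findContours(m,0,2)[0],key=cv2.contourArea);mr=cv2.minAreaRect(cs);m2=np.zeros_like(m);cv2.fillPoly(m2,[cv2.boxPoints(mr).astype(int)],1)
    c,nn,k=plane(P[m2>0]);print('label',n,mr,c.round(4),nn.round(3),k,'yaw',np.degrees(np.arctan2(nn[1],nn[0])).round(1),'el',np.degrees(np.arcsin(nn[2])).round(1))
    q=cv2.boxPoints(mr);K,T=cam(n)
    for p in list(q)+[mr[0]]:
        d=T[:3,:3]@[(p[0]-K[0,2])/K[0,0],(p[1]-K[1,2])/K[1,1],1];s=((c-T[:3,3])@nn)/(d@nn);print('  ',(T[:3,3]+s*d).round(4))
```

```text
head top [ 0.6813 -0.2091  0.1172] [0.677 0.186 0.712] 226 yaw 15.4
head scene [ 0.6772 -0.2109  0.123 ] [0.665 0.211 0.716] 863 yaw 17.6
foot top 916 ((635.5269165039062, -219.35073852539062), (129.9373016357422, 100.66336822509766), 17.848114013671875)
foot scene 1768 ((638.3600463867188, -218.4060821533203), (130.64723205566406, 100.06097412109375), 17.57347297668457)
both ((637.1668090820312, -218.745849609375), (133.3601837158203, 100.66725158691406), 17.930288314819336)
scanner ((638.580810546875, -220.59471130371094), (169.98965454101562, 50.92390823364258), 18.867860794067383) 0.15853054665661248
label top ((234.4729766845703, 198.83782958984375), (16.27549934387207, 29.591819763183594), 80.53767395019531) [0.6364 0.2396 0.1202] [-0.59  -0.104  0.801] 352 yaw -170.0 el 53.2
   [0.645  0.2709 0.1305]
   [0.6567 0.2091 0.1312]
   [0.6266 0.205  0.1084]
   [0.6146 0.2677 0.1078]
   [0.6359 0.2382 0.1196]Traceback (most recent call last):
  File "<stdin>", line 24, in <module>
ValueError: max() iterable argument is empty
```

Checks agree: the foot measures 130 x 100 mm at yaw 17.8°, which puts the seat at about (0.646, -0.216, 0.1255). The label is at (0.636, 0.239, 0.120) with its normal at yaw -169.5°, 53° up, and the fitted label measures about 63 x 38 mm. Setting out.

Emit:
jog_arm --pt "0 0 -0.5 0 0 -0.165 1" --pt "0 0 -0.5 0 0 -0.165 1" --pt "0 0 -0.5 0 0 -0.165 1" --pt "0 0 -0.5 0 0 -0.165 1" --pt "0 0 -0.5 0 0 -0.165 1" --pt "-0.2 -1 0 0 0 0 1" --pt "-0.2 -1 0 0 0 0 1" --pt "-0.2 -1 0 0 0 0 1"

```text
t: 0.9
tool_pos: [0.2354, 0.536, 0.2807]
tool_rot: [0.491, -3.102, 0.001]
contact_force: [0.6, -0.0, 0.6]
opening: 0.0854
grip_force: 0.0
```

Emit:
jog_arm --pt "-0.2 -1 0 0 0 0 1" --pt "-0.2 -1 0 0 0 0 1" --pt "-0.2 -1 0 0 0 0 1" --pt "-0.2 -1 0 0 0 0 1" --pt "-0.2 -1 0 0 0 0 1" --pt "-0.2 -1 0 0 0 0 1" --pt "-0.2 -1 0 0 0 0 1" --pt "-0.2 -1 0 0 0 0 1"

```text
t: 1.7
tool_pos: [0.3153, 0.3932, 0.2808]
tool_rot: [0.489, -3.103, 0.0]
contact_force: [0.7, 0.2, 0.2]
opening: 0.0856
grip_force: 0.0
```

Emit:
jog_arm --pt "-0.2 -1 0 0 0 0 1" --pt "-0.2 -1 0 0 0 0 1" --pt "-0.2 -1 0 0 0 0 1" --pt "-0.2 -1 0 0 0 0 1" --pt "-0.2 -1 0 0 0 0 1" --pt "-0.2 -1 0 0 0 0 1" --pt "-0.2 -1 0 0 0 0 1" --pt "-0.2 -1 0 0 0 0 1"

```text
t: 2.5
tool_pos: [0.3948, 0.2509, 0.2808]
tool_rot: [0.489, -3.103, 0.0]
contact_force: [0.1, 0.3, -0.7]
opening: 0.0855
grip_force: 0.0
```

Emit:
jog_arm --pt "-0.2 -1 0 0 0 0 1" --pt "-0.2 -1 0 0 0 0 1" --pt "-0.2 -1 0 0 0 0 1" --pt "-0.2 -1 0 0 0 0 1" --pt "-0.2 -1 0 0 0 0 1" --pt "-0.2 -1 0 0 0 0 1" --pt "-0.2 -1 0 0 0 0 1" --pt "-0.2 -1 0 0 0 0 1"

```text
t: 3.3
tool_pos: [0.4744, 0.1086, 0.2808]
tool_rot: [0.489, -3.103, -0.0]
contact_force: [0.1, 0.2, -0.4]
opening: 0.0856
grip_force: 0.0
```

Emit:
jog_arm --pt "-0.2 -1 0 0 0 0 1" --pt "-0.2 -1 0 0 0 0 1" --pt "-0.2 -1 0 0 0 0 1" --pt "-0.2 -1 0 0 0 0 1" --pt "-0.2 -1 0 0 0 0 1" --pt "-0.2 -1 0 0 0 0 1" --pt "-0.2 -1 0 0 0 0 1" --pt "-0.2 -1 0 0 0 0 1"

```text
t: 4.1
tool_pos: [0.5542, -0.0337, 0.2809]
tool_rot: [0.489, -3.103, -0.0]
contact_force: [0.5, -0.6, -0.2]
opening: 0.0857
grip_force: 0.0
```

Emit:
jog_arm --pt "-0.2 -1 0 0 0 0 1" --pt "-0.2 -1 0 0 0 0 1" --pt "-0.2 -1 0 0 0 0 1" --pt "-0.2 -1 0 0 0 0 1" --pt "-0.2 -1 0 0 0 0 1" --pt "-0.2 -1 0 0 0 0 1" --pt "-0.2 -1 0 0 0 0 1" --pt "-0.2 -1 0 0 0 0 1"

```text
t: 4.9
tool_pos: [0.6346, -0.1765, 0.2811]
tool_rot: [0.49, -3.103, -0.0]
contact_force: [0.3, -0.5, -0.4]
opening: 0.0856
grip_force: 0.0
```

Emit:
jog_arm --pt "0 -1 0 0 0 0 1" --pt "0 -1 0 0 0 0 1" --pt "0 0 0 0 0 0 1" --pt "0 0 0 0 0 0 1"

```text
t: 5.3
tool_pos: [0.6462, -0.2135, 0.2811]
tool_rot: [0.489, -3.103, -0.001]
contact_force: [0.0, -0.0, -0.0]
opening: 0.0852
grip_force: 0.0
```

Run:
```python
from h import *
o=ctrl.get_obs();i,d=ctrl.get_image('wrist');K,T=cam('wrist',o);P=cloud(K,T,d)
np.save('pics/w1.npy',P);np.save('pics/w1i.npy',i)
print(o['tool_pos'],o['tool_rot'],o['q'])
cv2.imwrite('pics/w1.png',(255*(i[:,:,::-1]/255.)**.6).astype(np.uint8))
b=lambda l,h:P[(np.isfinite(P).all(-1))&(P>l).all(-1)&(P<h).all(-1)]
f=b([.54,-.30,.05],[.78,-.13,.165]);print(len(f),cv2.minAreaRect((f[:,:2]*1000).astype(np.float32)),f[:,2].max())
f=b([.54,-.30,.006],[.78,-.13,.018]);print(len(f),cv2.minAreaRect((f[:,:2]*1000).astype(np.float32)))
c,s=np.cos(np.radians(17.8)),np.sin(np.radians(17.8))
f=b([.54,-.30,.03],[.78,-.13,.165]);L=f-[.6457,-.216,.1255];x=L[:,0]*c+L[:,1]*s;y=-L[:,0]*s+L[:,1]*c
for a in range(-70,80,10):
    k=(x*1000>a)&(x*1000<=a+10)
    if k.sum()>20: print(a,k.sum(),(np.percentile(y[k],[2,98])*1000).round(1),(np.percentile(L[k,2],98)*1000).round(1))
```

```text
[ 0.64620083 -0.21351332  0.28107447] [ 4.88623294e-01 -3.10304858e+00 -1.09013546e-03] [-4.28533738e-01  1.58295527e-01  1.41708437e+00  4.08333226e-04
  1.56685333e+00 -2.31169804e+00]
9123 ((636.8016967773438, -217.94912719726562), (165.69741821289062, 49.92314147949219), 17.313823699951172) 0.15572430683737248
4951 ((682.7886962890625, -203.83718872070312), (226.61978149414062, 100.04312896728516), 17.80357551574707)
-70 551 [-17.2  17.4] -30.7
-60 594 [-16.7  17.9] -20.5
-50 619 [-17.1  17.6] -10.3
-40 624 [-16.8  17.4] -2.8
-30 901 [-20.8  21.6] 9.6
-20 982 [-21.3  22.1] 24.0
-10 919 [-21.5  22.4] 29.3
0 559 [-21.3  21.7] 26.7
10 454 [-21.4  21.9] 17.1
20 395 [-21.2  22. ] 7.1
30 382 [-21.2  21.8] -2.2
40 314 [-21.3  21.9] -11.6
50 287 [-21.4  21.8] -21.7
60 259 [-23.8  25. ] -32.9
70 201 [-23.7  23.9] -41.5
```

View pics/w1.png

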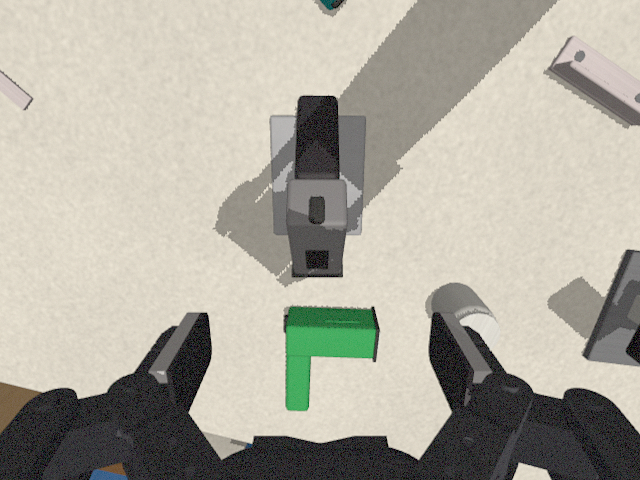

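The wrist picture shows the scanner centred at (317,190), its nose towards the fingers (318,270), with the green look-alike farther off at (330,340). The scanner is centred laterally to under 1 mm and sits about 3 mm further back than estimated. I'll correct for that and descend.

Emit:
jog_arm --pt "0.19 -0.12 0.8 0 0 0 1" --pt "0 0 1 0 0 0 1" --pt "0 0 1 0 0 0 1" --pt "0 0 1 0 0 0 1" --pt "0 0 1 0 0 0 1" --pt "0 0 1 0 0 0 1" --pt "0 0 1 0 0 0 1" --pt "0 0 1 0 0 0 1"

```text
t: 6.15
tool_pos: [0.6425, -0.2155, 0.1234]
tool_rot: [0.491, -3.102, -0.001]
contact_force: [-0.5, -0.0, -0.7]
opening: 0.0853
grip_force: 0.0
```

Emit:
jog_arm --pt "0 0 0.5 0 0 0 1" --pt "0 0 0.5 0 0 0 1" --pt "0 0 0 0 0 0 1" --pt "0 0 0 0 0 0 1"

```text
t: 6.55
tool_pos: [0.6437, -0.2165, 0.1059]
tool_rot: [-0.49, 3.102, -0.001]
contact_force: [0.1, 0.3, -0.4]
opening: 0.0851
grip_force: 0.0
```

Emit:
jog_arm --pt "0 0 0 0 0 0 -1" --pt "0 0 0 0 0 0 -1" --pt "0 0 0 0 0 0 -1" --pt "0 0 0 0 0 0 -1" --pt "0 0 0 0 0 0 -1" --pt "0 0 0 0 0 0 -1" --pt "0 0 0 0 0 0 -1" --pt "0 0 0 0 0 0 -1" --grip_force 60

```text
t: 7.35
tool_pos: [0.6439, -0.2168, 0.1064]
tool_rot: [-0.49, 3.102, -0.002]
contact_force: [-0.6, -0.5, 5.3]
opening: 0.0455
grip_force: 63.1
```

Emit:
jog_arm --pt "0 0 -0.2 0 0 0 -1" --pt "0 0 -0.5 0 0 0 -1" --pt "0 0 -1 0 0 0 -1" --pt "0 0 -1 0 0 0 -1" --pt "0 0 -1 0 0 0 -1" --pt "0 0 -1 0 0 0 -1" --pt "0 0 -1 0 0 0 -1" --pt "0 0 -1 0 0 0 -1"

```text
t: 8.15
tool_pos: [0.6427, -0.216, 0.2392]
tool_rot: [0.49, -3.101, -0.002]
contact_force: [1.1, 0.0, -3.6]
opening: 0.0453
grip_force: 62.6
```

Emit:
jog_arm --pt "0 0 -1 0 0 0 -1" --pt "0 0 -1 0 0 0 -1" --pt "0 0 -0.5 0 0 0 -1" --pt "0 0 0 0 0 0 -1" --pt "0 0 0 0 0 0 -1"

```text
t: 8.65
tool_pos: [0.643, -0.2161, 0.2881]
tool_rot: [0.49, -3.102, -0.002]
contact_force: [0.5, 0.9, -3.2]
opening: 0.0454
grip_force: 62.6
```

Run:
```python
from h import *
o=ctrl.get_obs()
for n in ['top','wrist']:
    i,d=ctrl.get_image(n);K,T=cam(n,o);P=cloud(K,T,d)
    np.save(f'pics/{n}2.npy',P);np.save(f'pics/{n}2i.npy',i)
    if n=='wrist': cv2.imwrite('pics/w2.png',(255*(i[:,:,::-1]/255.)**.6).astype(np.uint8))
print(o['tool_pos'],o['tool_rot'],o['opening'],o['grip_force'])
# target: tool rotation carrying beam onto -n
Rt=R.from_rotvec(o['tool_rot']).as_matrix();p=np.array(o['tool_pos'])
n=np.array([-.589,-.108,.801]);n/=np.linalg.norm(n);L=np.array([.636,.2385,.120])
y=np.cross([0,0,1.],-n);y/=np.linalg.norm(y)
# scan_window frame: x beam, y lateral, z = x cross y
beam=Rt@np.array([-1,0,1])/2**.5; yl=Rt[:,1];S0=np.c_[beam,yl,np.cross(beam,yl)];S1=np.c_[-n,y,np.cross(-n,y)]
D=S1@S0.T;R1=D@Rt
g=L+.176*n;tcp=g-R1@np.array([0,0,-.0195])
print('beam now',beam.round(3),'tcp target',tcp.round(4),'turn tool units',(R.from_matrix(Rt.T@R1).as_rotvec()/(np.pi/4)).round(3))
print('shift in present tool axes, units',(Rt.T@(tcp-p)/.02).round(2),'after turn',(R1.T@(tcp-p)/.02).round(2));print('normal in R1',(R1.T@n).round(3))
```

```text
[ 0.64297267 -0.21614889  0.28808842] [ 4.89758904e-01 -3.10174023e+00 -1.59785252e-03] 0.04540900173297114 62.58074998855591
beam now [ 0.672  0.218 -0.708] tcp target [0.5296 0.219  0.2417] turn tool units [-0.011  0.181  0.168]
shift in present tool axes, units [-1.31 22.44  2.35] after turn [ 1.3  22.42  2.53]
normal in R1 [ 0.707 -0.    -0.707]
```

View pics/w2.png

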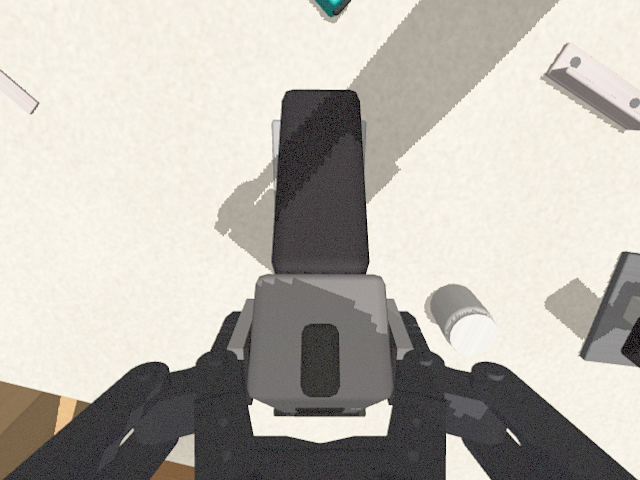

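Emit:
jog_arm --pt "-0.1 0.5 0 0 0 0 -1" --pt "-0.1 1 0 0 0 0 -1" --pt "-0.1 1 0 0 0 0 -1" --pt "-0.1 1 0 0 0 0 -1" --pt "-0.1 1 0 0 0 0 -1" --pt "-0.1 1 0 0 0 0 -1" --pt "-0.1 1 0 0 0 0 -1" --pt "-0.1 1 0 0 0 0 -1"

```text
t: 9.55
tool_pos: [0.6119, -0.0669, 0.2895]
tool_rot: [-0.49, 3.103, -0.0]
contact_force: [-0.1, -0.3, -2.3]
opening: 0.046
grip_force: 62.6
```

Emit:
jog_arm --pt "0 1 0 0 0 0 -1" --pt "0 1 0 0 0 0 -1" --pt "0 1 0 0 0 0 -1" --pt "0 1 0 0 0 0 -1" --pt "0 1 0 0 0 0 -1" --pt "0 1 0 0 0 0 -1" --pt "0 1 0 0 0 0 -1" --pt "0 1 0 0 0 0 -1"

```text
t: 10.35
tool_pos: [0.5624, 0.0848, 0.2894]
tool_rot: [-0.49, 3.103, -0.0]
contact_force: [-0.7, 0.1, -3.0]
opening: 0.0455
grip_force: 62.6
```

Emit:
jog_arm --pt "0 1 0 0 0 0 -1" --pt "0 1 0 0 0 0 -1" --pt "0 1 0 0 0 0 -1" --pt "0 1 0 0 0 0 -1" --pt "0 1 0 0 0 0 -1" --pt "0 0.5 0 0 0.09 0.08 -1" --pt "0 0.5 0 0 0.09 0.08 -1" --pt "0 0 0 0 0 0 -1"

```text
t: 11.15
tool_pos: [0.5268, 0.1993, 0.2887]
tool_rot: [0.283, -2.988, 0.033]
contact_force: [0.6, 0.0, -3.2]
opening: 0.0453
grip_force: 62.5
```

Run:
```python
from h import *
o=ctrl.get_obs()
p=np.array(o['tool_pos']);Rt=R.from_rotvec(o['tool_rot']).as_matrix()
# held pitch from the earlier wrist cloud
P=np.load('pics/wrist2.npy');p2=np.array([.64297,-.21615,.28809]);R2=R.from_rotvec([.48976,-3.10174,-.0016]).as_matrix()
def fit(u0,u1,v0,v1):
    q=((P[v0:v1,u0:u1].reshape(-1,3)-p2)@R2);q=q[np.isfinite(q).all(1)]
    c=np.median(q,0);q=q[np.linalg.norm(q-c,axis=1)<.06];c=q.mean(0);return c.round(4),np.linalg.svd(q-c)[2][2].round(3)
print('rear face',fit(265,295,300,390),fit(345,375,300,390));print('handle',fit(290,350,110,250))
i,d=ctrl.get_image('wrist')
n=np.array([-.589,-.108,.801]);n/=np.linalg.norm(n);L=np.array([.636,.2385,.120])
S=lambda p,Rt:(Rt@np.array([-1,0,1])/2**.5)
b=S(p,Rt);g=p+Rt@[0,0,-.0195];w=g+.086*b
print(o['t'],p,o['tool_rot'],'beam',b.round(3),'angle',np.degrees(np.arccos(-b@n)).round(2))
print('shift units tool axes',(Rt.T@(L+.09*n-w)/.02).round(2))
i,d=ctrl.get_image('top');cv2.imwrite('pics/top3.png',cv2.resize(i[120:260,150:360,::-1],(780,520)))
```

```text
rear face (array([ 0.0105, -0.0122, -0.036 ]), array([-0.704,  0.002,  0.71 ])) (array([ 0.0105,  0.0133, -0.036 ]), array([-0.706, -0.   ,  0.708]))
handle (array([0.056 , 0.0005, 0.0094]), array([-0.707, -0.002,  0.707]))
11.15 [0.52677584 0.19933782 0.28869557] [ 0.28288624 -2.98771572  0.03327515] beam [ 0.591  0.106 -0.8  ] angle 0.16
shift units tool axes [-0.65  0.96  2.28]
```

View pics/top3.png

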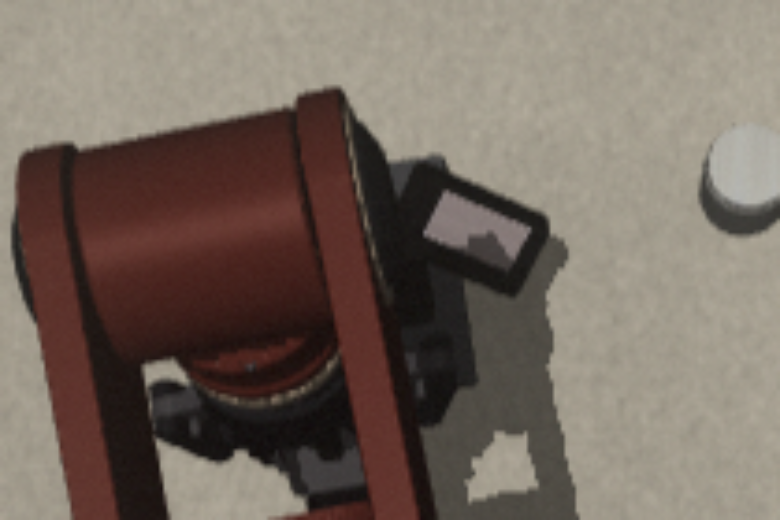

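The arm hides the label in the top view, but the moulding's end cap at (480,230) stands where it was. Held pitch is exactly 45° and the beam is within 0.2° of the label normal. I'll make the final shift and hold.

Emit:
jog_arm --pt "-0.15 0.25 0.5 0 0 0 -1" --pt "-0.2 0.3 0.7 0 0 0 -1" --pt "-0.2 0.3 0.7 0 0 0 -1" --pt "-0.1 0.1 0.38 0 0 0 -1" --pt "0 0 0 0 0 0 -1" --pt "0 0 0 0 0 0 -1" --pt "0 0 0 0 0 0 -1" --pt "0 0 0 0 0 0 -1"

```text
t: 12.05
tool_pos: [0.5301, 0.2172, 0.2431]
tool_rot: [0.281, -2.99, 0.033]
contact_force: [0.1, 1.0, -2.6]
opening: 0.0451
grip_force: 62.5
```

Run:
```python
from h import *
o=ctrl.get_obs()
p=np.array(o['tool_pos']);Rt=R.from_rotvec(o['tool_rot']).as_matrix()
n=np.array([-.589,-.108,.801]);n/=np.linalg.norm(n);L=np.array([.636,.2385,.120])
b=Rt@np.array([-1,0,1])/2**.5;g=p+Rt@[0,0,-.0195];w=g+.086*b;y=Rt[:,1];z=np.cross(b,y)
print('label in window',[(round(float((L-w)@a),4)) for a in (b,y,z)],np.abs(o['dq']).max())
i,d=ctrl.get_image('scene');K,T=cam('scene');P=cloud(K,T,d)
cv2.imwrite('pics/s4.png',(255*(cv2.resize(i[130:310,330:530,::-1],(660,594))/255.)**.6).astype(np.uint8))
```

```text
label in window [0.0911, 0.0022, -0.0016] 0.0028126093236402715
```

View pics/s4.png

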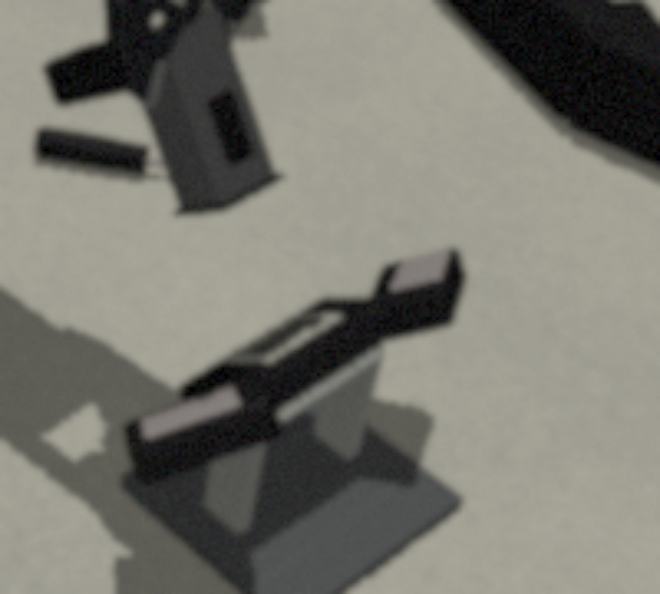

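The scanner's nose at (230,195) points squarely at the label at (300,340), with a gap of about 90 mm. Holding for over two seconds.

Emit:
jog_arm --pt "0 0 0 0 0 0 -1" --pt "0 0 0 0 0 0 -1" --pt "0 0 0 0 0 0 -1" --pt "0 0 0 0 0 0 -1" --pt "0 0 0 0 0 0 -1" --pt "0 0 0 0 0 0 -1" --pt "0 0 0 0 0 0 -1" --pt "0 0 0 0 0 0 -1"

```text
t: 12.9
tool_pos: [0.5296, 0.2173, 0.2421]
tool_rot: [0.281, -2.989, 0.033]
contact_force: [-0.1, 0.1, -2.8]
opening: 0.0453
grip_force: 62.5
```

Emit:
jog_arm --pt "0 0 0 0 0 0 -1" --pt "0 0 0 0 0 0 -1" --pt "0 0 0 0 0 0 -1" --pt "0 0 0 0 0 0 -1" --pt "0 0 0 0 0 0 -1" --pt "0 0 0 0 0 0 -1" --pt "0 0 0 0 0 0 -1" --pt "0 0 0 0 0 0 -1"

```text
t: 13.7
tool_pos: [0.5296, 0.2172, 0.2421]
tool_rot: [0.281, -2.989, 0.033]
contact_force: [0.4, -0.6, -2.0]
opening: 0.0454
grip_force: 62.5
```

Emit:
jog_arm --pt "0 0 0 0 0 0 -1" --pt "0 0 0 0 0 0 -1" --pt "0 0 0 0 0 0 -1" --pt "0 0 0 0 0 0 -1" --pt "0 0 0 0 0 0 -1" --pt "0 0 0 0 0 0 -1" --pt "0 0 0 0 0 0 -1" --pt "0 0 0 0 0 0 -1"

```text
t: 14.5
tool_pos: [0.5296, 0.2172, 0.2421]
tool_rot: [0.281, -2.989, 0.033]
contact_force: [-0.4, -0.3, -3.6]
opening: 0.0454
grip_force: 62.5
```

Emit:
jog_arm --pt "0.15 -0.25 -0.5 0 0 0 -1" --pt "0.2 -0.3 -0.7 0 0 0 -1" --pt "0.2 -0.3 -0.7 0 0 0 -1" --pt "0.1 -0.1 -0.4 0 0 0 -1" --pt "0 -0.5 0 0 -0.09 -0.08 -1" --pt "0 -0.5 0 0 -0.09 -0.08 -1" --pt "0 -1 0 0 0 0 -1" --pt "0 -1 0 0 0 0 -1"

```text
t: 15.3
tool_pos: [0.5432, 0.1396, 0.2912]
tool_rot: [-0.491, 3.101, -0.0]
contact_force: [0.3, 1.0, -3.0]
opening: 0.0456
grip_force: 62.5
```

Emit:
jog_arm --pt "0 -1 0 0 0 0 -1" --pt "0 -1 0 0 0 0 -1" --pt "0 -1 0 0 0 0 -1" --pt "0 -1 0 0 0 0 -1" --pt "0 -1 0 0 0 0 -1" --pt "0 -1 0 0 0 0 -1" --pt "0 -1 0 0 0 0 -1" --pt "0 -1 0 0 0 0 -1"

```text
t: 16.1
tool_pos: [0.5929, -0.013, 0.2908]
tool_rot: [-0.489, 3.102, -0.0]
contact_force: [0.5, -0.1, -3.0]
opening: 0.0457
grip_force: 62.5
```

Emit:
jog_arm --pt "0.1 -1 0 0 0 0 -1" --pt "0.1 -1 0 0 0 0 -1" --pt "0.1 -1 0 0 0 0 -1" --pt "0.1 -1 0 0 0 0 -1" --pt "0.1 -1 0 0 0 0 -1" --pt "0.1 -1 0 0 0 0 -1" --pt "0.1 -1 0 0 0 0 -1" --pt "0.1 -1 0 0 0 0 -1"

```text
t: 16.9
tool_pos: [0.6271, -0.1708, 0.2897]
tool_rot: [0.49, -3.103, -0.0]
contact_force: [-0.3, -0.0, -3.5]
opening: 0.0454
grip_force: 62.5
```

Emit:
jog_arm --pt "0 -1 0 0 0 0 -1" --pt "0 -1 0 0 0 0 -1" --pt "0 0 0 0 0 0 -1" --pt "0 0 0 0 0 0 -1"

```text
t: 17.3
tool_pos: [0.6393, -0.2079, 0.2894]
tool_rot: [0.489, -3.103, -0.001]
contact_force: [-0.2, -0.1, -3.0]
opening: 0.0455
grip_force: 62.6
```

Run:
```python
from h import *
o=ctrl.get_obs();Rt=R.from_rotvec(o['tool_rot']).as_matrix();p=np.array(o['tool_pos']);R0=R.from_rotvec([.490,-3.1017,-.0016]).as_matrix()
print(o['t'],p,o['tool_rot'],'shift units',(Rt.T@(np.array([.6438,-.2166,.108])-p)/.02).round(2),'turn',(R.from_matrix(Rt.T@R0).as_rotvec()/(np.pi/4)).round(3))
```

```text
17.3 [ 0.63931733 -0.20785109  0.28943285] [ 4.88743151e-01 -3.10292203e+00 -1.29157678e-03] shift units [-0.08 -0.49  9.07] turn [-0.     0.001 -0.001]
```

Emit:
jog_arm --pt "-0.08 -0.49 0.5 0 0 0 -1" --pt "0 0 1 0 0 0 -1" --pt "0 0 1 0 0 0 -1" --pt "0 0 1 0 0 0 -1" --pt "0 0 1 0 0 0 -1" --pt "0 0 1 0 0 0 -1" --pt "0 0 0.5 0 0 0 -1" --pt "0 0 0.5 0 0 0 -1"

```text
t: 18.1
tool_pos: [0.6436, -0.2158, 0.1586]
tool_rot: [0.491, -3.102, -0.001]
contact_force: [0.4, -0.8, -3.2]
opening: 0.0456
grip_force: 62.7
```

Emit:
jog_arm --pt "0 0 0.5 0 0 0 -1" --pt "0 0 0.5 0 0 0 -1" --pt "0 0 0.5 0 0 0 -1" --pt "0 0 0.4 0 0 0 -1" --pt "0 0 0.3 0 0 0 -1" --pt "0 0 0.2 0 0 0 -1" --pt "0 0 0.15 0 0 0 -1" --pt "0 0 0 0 0 0 -1"

```text
t: 18.9
tool_pos: [0.6436, -0.216, 0.1085]
tool_rot: [0.49, -3.103, -0.0]
contact_force: [0.1, -0.3, -2.6]
opening: 0.0453
grip_force: 62.7
```

Emit:
jog_arm --pt "0 0 0.06 0 0 0 -1" --pt "0 0 0.05 0 0 0 -1" --pt "0 0 0 0 0 0 -1" --pt "0 0 0 0 0 0 -1"

```text
t: 19.3
tool_pos: [0.6438, -0.2161, 0.1068]
tool_rot: [-0.49, 3.103, -0.0]
contact_force: [-0.2, -0.4, -2.3]
opening: 0.0452
grip_force: 62.7
```

Emit:
jog_arm --pt "0 0 0 0 0 0 0.15" --pt "0 0 0 0 0 0 0.2" --pt "0 0 0 0 0 0 0.4" --pt "0 0 0 0 0 0 0.7" --pt "0 0 0 0 0 0 1" --pt "0 0 0 0 0 0 1" --pt "0 0 0 0 0 0 1" --pt "0 0 0 0 0 0 1"

```text
t: 20.1
tool_pos: [0.6436, -0.216, 0.1066]
tool_rot: [0.49, -3.103, -0.0]
contact_force: [0.2, 0.1, 1.1]
opening: 0.0853
grip_force: 0.0
```

Emit:
jog_arm --pt "0 0 -0.3 0 0 0 1" --pt "0 0 -0.5 0 0 0 1" --pt "0 0 -1 0 0 0 1" --pt "0 0 -1 0 0 0 1" --pt "0 0 -1 0 0 0 1" --pt "0 0 -1 0 0 0 1" --pt "0 0 -1 0 0 0 1" --pt "0 0 -1 0 0 0 1"

```text
t: 20.9
tool_pos: [0.6438, -0.2161, 0.2448]
tool_rot: [-0.49, 3.102, -0.001]
contact_force: [0.3, 0.2, 0.4]
opening: 0.0853
grip_force: 0.0
```

Emit:
jog_arm --pt "0 0 -1 0 0 0 1" --pt "0 0 -1 0 0 0 1" --pt "0 0 0 0 0 0 1" --pt "0 0 0 0 0 0 1" --pt "0 0 0 0 0 0 1"

```text
t: 21.4
tool_pos: [0.6431, -0.2158, 0.2811]
tool_rot: [0.49, -3.101, -0.002]
contact_force: [-0.4, -1.3, -0.2]
opening: 0.0854
grip_force: 0.0
```

Run:
```python
from h import *
o=ctrl.get_obs();i,d=ctrl.get_image('wrist');K,T=cam('wrist',o);P=cloud(K,T,d)
print(o['t'],o['tool_pos'],o['contact_force'],o['grip_force'])
cv2.imwrite('pics/w5.png',(255*(i[:,:,::-1]/255.)**.6).astype(np.uint8))
c,s=np.cos(np.radians(17.8)),np.sin(np.radians(17.8))
f=P[(np.isfinite(P).all(-1))&(P>[.54,-.30,.03]).all(-1)&(P<[.78,-.13,.165]).all(-1)]
print(cv2.minAreaRect((f[f[:,2]>.05][:,:2]*1000).astype(np.float32)))
L=f-[.6457,-.216,.1255];x=L[:,0]*c+L[:,1]*s;y=-L[:,0]*s+L[:,1]*c
for a in range(-70,80,10):
    k=(x*1000>a)&(x*1000<=a+10)
    if k.sum()>20: print(a,k.sum(),(np.percentile(y[k],[2,98])*1000).round(1),(np.percentile(L[k,2],98)*1000).round(1))
```

```text
21.4 [ 0.64314446 -0.21577771  0.28113613] [-0.36354865 -1.28893989 -0.22760937] 0.0
((637.235595703125, -217.94190979003906), (165.71739196777344, 50.140403747558594), 17.89336585998535)
-70 546 [-15.9  18.1] -30.2
-60 571 [-16.2  18.5] -20.2
-50 625 [-16.   18.1] -10.2
-40 630 [-16.3  18.7] -2.7
-30 905 [-20.4  22.7] 9.7
-20 977 [-20.7  22.6] 24.2
-10 914 [-21.  23.] 29.5
0 532 [-20.5  22.7] 26.7
10 442 [-20.5  22.3] 17.6
20 395 [-20.7  22.5] 7.5
30 369 [-20.5  22.5] -2.4
40 301 [-20.6  22.5] -11.9
50 268 [-20.6  22.6] -21.7
60 265 [-23.7  24.9] -32.9
70 212 [-22.9  24.8] -41.6
```

View pics/w5.png

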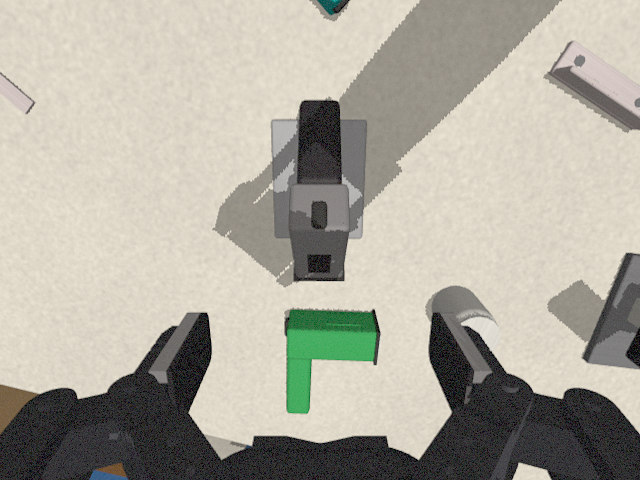

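The scanner is back on its stand at (320,195), within 1 mm of where it hung before, and nothing else has moved. Handing in.

```bash
python3 -c "
from station import ctrl
print(ctrl.finish_job())"
```

```text
the job is handed in; nothing more can be done
None
```

The scanner was held still about 91 mm from the label for over two seconds, then hung back within about 1 mm of where it was and released; the job is handed in, but no verdict was returned.

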